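# Move the cleaned basket to the drying hook and shut the bath

### The job

Take the wire basket off the hook over the cleaning bath and hang it on the drying stand's hook, keeping it level so that the beaker inside stays standing, and without setting it down on the way. Then lower the bath's lid gently until it is fully closed. Leave the bottles and the flask around it alone.

Things in the scene. Friction and masses are not known exactly. Their poses are not given: they have to be found in the camera images.
- basket_grip (a point): Centre of the basket's upright blue grip block, 24 x 24 mm across, 68 mm tall, sides square to the basket's x and y: take the basket here from above. Stainless wire basket, 110 (x) x 90 (y) mm, walls 45 mm high, 0.2 to 0.35 kg; its underside is 158 mm below this point. Axes are the basket's: z up, y along its crossbar; at the start parallel to the bath's axes.
- basket_bar (a point): Centre of the basket's round steel crossbar (8 mm thick, along the basket's y, 64 mm long), 43 mm below the grip's centre, 115 mm above the basket's underside. The hook's prongs carry it from below, between the two uprights of the bail (92 mm apart). The basket hangs free and can swing about this bar.
- beaker: Small glass beaker, 50 mm dia x 59 mm, loose, standing on the floor of the basket; origin at the centre of its underside, z up.
- bath_seat (a point): Where the crossbar's centre lies on the bath's hook (it hangs there at the start), 225 mm above the worktop. Axes are the bath's: x away from the robot, to the hook's post 86 mm behind; y left; z up. Two steel prongs, 8 mm thick, 36 mm apart; open ends 22 mm before the seat (-x), turned up to 11 mm above this point: lift the crossbar's centre 15 mm or more to pass over them.
- stand_seat (a point): Where the crossbar's centre lies when hung on the drying stand's hook, 198 mm above the worktop. Axes, prongs and upturned open ends as on the bath's hook (x towards the post, 95 mm behind). The stand is fixed, on a white drip tray 170 x 110 mm, 14 mm high, from 55 mm before to 115 mm behind this point.
- lid_hinge (a point): Middle of the lid's hinge line, on top of the bath's left (+y) wall, 80 mm above the worktop. Axes are the bath's (as bath_seat); the hinge line runs along x. The fixed white and steel bath is 250 (x) x 138 (y) mm, centred on this point in x, and reaches 134 mm from it towards -y; its hook's seat is 50 mm in x and -65 mm in y from here.
- lid_edge (a point): Point on the outer (upper when closed) face of the flat metal lid at its free edge, 132 mm from the hinge line, 90 mm from its middle towards -x, clear of the hook above. The lid is 246 (along the hinge) x 132 x 8 mm, its inner face on the hinge line. Turns with the lid: z is the lid's outward normal, y points from the free edge to the hinge.
- lid (a joint): Lid angle, rad: 0 closed flat on the rim (stop), 1.57 upright, more leans outward (+y); up to 1.9. Stands open at 1.5 to 1.8. The stiff hinge holds it at any angle; 1 to 3 N at the free edge moves it, so push it all the way shut. The basket, while over the bath, is in its way.
- amber_bottle: Bystander: amber glass bottle, 86 dia x 166 mm, standing loose; origin at the centre of its underside, z up.
- flask: Bystander: conical glass flask, 68 dia x 127 mm, standing loose; origin at the centre of its underside, z up.
- white_bottle: Bystander: white plastic bottle, 84 dia x 171 mm, standing loose; origin at the centre of its underside, z up.
- basket: The basket as a whole; origin at the centre of its underside, 158 mm below the grip's centre.
- stand: The drying stand as a whole; origin on the worktop, 198 mm below stand_seat.
Things that resemble listed ones, but are neither listed nor needed, are in the scene too. What is shaped like the basket but green is not meant.

How it is judged:
By the outcome, as a careful person would: the job done as asked, in the order asked, and still so for the second after the job is handed in, with the robot touching nothing.
It also fails if it takes over 58 s, if anything falls off the work surface, if the arm or the gripper's body presses on something with over 40 N, if the wrist force passes 120 N, or if a joint passes its speed limit or range.

### The arm

A 6-joint arm with a two-finger parallel gripper is mounted at the origin on a cart in front of the work surface, level with it; the furniture and walls round the work are solid. World frame = base frame: x ahead of the robot, y to its left, z up, the work surface at z = 0. Lengths are in m, angles in degrees, forces in N, time in s.
With the tool pointing down it reaches from about 0.4 to 0.825 m from the base axis. Payload 7 kg.
Tool frame: the origin (TCP) lies at the very end of the fingers, on their centre line; the grasp point (between the pads) lies 19 mm behind it (ctrl.grasp_offset is the distance from the TCP to the grasp point, in m); z points along the fingers, y is the line along which they close (so a half turn about z gives the same grasp; the last joint's range is limited). The gripper opens to 88 mm and grips with 3 to 60 N. Pads are 19 mm wide; open, the fingers measure 130 mm over their backs; the gripper's body (78 mm by 193 mm) begins 47 mm behind the grasp point.
Start: joints at [-54.024, 20.546, 0.682, 0, -70.136, -16.507], TCP at [0.225, -0.636, 0.227] pointing down, gripper open.
Joint ranges: [-176.03, 176.03], [-82.01, 121.73], [-58.28, 71.71], [-173.87, 95.51], [-174.79, -0.11], [-173.66, 173.66]. Speed limits (degrees/s): [136.94, 136.94, 172.46, 180, 180, 180].

### API

Orientations are given as [roll, pitch, yaw] about the fixed x, y, z axes, in that order (R = Rz(yaw) Ry(pitch) Rx(roll)).
In Python, from plant import ctrl gives the robot as it stands. The module is installed in compiled form; this text tells all that it offers.
- The arm moves only by the tool jog_arm, never from a script. Its argument "plan" is a list that holds one entry, the list of rows, each a list of 7 numbers: the opening, from 0 (shut) to 1 (fully open), then the shift along the tool's x, y, z in m, then the turn, a rotation vector about the tool's x, y, z in degrees. A call has 1 to 20 rows; each row is the pose to reach, as a shift and turn from the pose commanded when the call began, along the tool's axes at that moment; what a row does not reach only later rows make up. A row lasts 1/8 s, in which the tool goes at most 62.5 mm and 10.7 degrees, less where a joint would pass 70% of its speed; a pose out of reach is approached as far as the arm can. A call with a gripper value outside its range is refused whole. The fingers move at their own pace and stop on an object; the grip force is fixed at half the most. Time passes only in rows, so rows that repeat a pose let the fingers close. It gives the time, the measured TCP pose, the force, the opening and the grip force at its end, in the units of the state.
- ctrl.get_obs(): the state, without advancing time (a new reading comes with each control period).
- ctrl.snapshot(name): name is "side" or "top" or "wrist"; returns a dict with "image" (384x512x3 uint8, red, green, blue), "vertical_fov" (degrees; the focal length in pixels is half the picture's height over the tangent of half this angle, whatever the lens; pixels are square), "cx", "cy" (the principal point, pixels), "R" (3x3) and "t" (3): a world point X has camera coordinates R X + t; the wrist camera has in their place "T_tool_cam" (4x4, takes a point from camera to tool coordinates, whose origin is the TCP and whose axes are the flange's). Camera axes: x right, y down, z forward; pixel columns grow to the right and rows downward; lengths in m; the calibration is good to about 2 mm. A picture is of the moment at which its call begins: read the wrist's pose just before it. There is no depth.
- ctrl.close_job(): hands the job in; it is judged then, once.
The state is a dict: "clock": time; "joint_pos": joint angles; "qvel": joint speeds; "tau": joint torques, N m; "tool_pos": TCP position; "orientation": TCP orientation; "force": force on the tool from outside, world axes, zero at the start; "moment": the same for the moment, N m; "opening": finger opening in m; "gripper_force": force on a finger pad.
Only numpy, scipy, OpenCV 4.12 (cv2) and the standard library are available. Lean on these libraries where they do the work, as an engineer would, in place of code of your own. Each camera call takes 0.05 s, during which the arm holds its last target. There are 200 camera calls.

## Working session

There is one attempt and no reset: what is moved stays moved. The work goes in short steps, Python scripts to look and compute and a tool call to move; the robot and the scene stay as the last step left them, time stands still between calls to the robot, and variables do not carry over. Pictures are saved under pics/ and viewed, at most 10 in all, crops included, and the job is handed in when it is done.

Besides the shell and the picture viewer there is one more tool, called after "Call:" as name(argument=value, ...) on one line, values as JSON. jog_arm: Moves the arm, as the interface text tells. Its arguments: {"type":"object","properties":{"plan":{"type":"array","items":{"type":"array","items":{"type":"array","items":{"type":"number"}}}}},"required":["plan"]}

```bash
mkdir -p pics
cat > h.py <<'E'
import numpy as np, cv2
from plant import ctrl
from scipy.spatial.transform import Rotation as Ro
def snap(n):
    o=ctrl.get_obs(); s=ctrl.snapshot(n)
    f=s["image"].shape[0]/2/np.tan(np.radians(s["vertical_fov"])/2)
    if n=="wrist":
        T=np.eye(4);T[:3,:3]=Ro.from_euler('xyz',o["orientation"],degrees=True).as_matrix();T[:3,3]=o["tool_pos"]
        W=T@s["T_tool_cam"]; s["R"]=W[:3,:3].T; s["t"]=-s["R"]@W[:3,3]
    s["f"]=f; return s
def ray(s,u,v):
    d=s["R"].T@np.array([(u-s["cx"])/s["f"],(v-s["cy"])/s["f"],1]); return -s["R"].T@s["t"],d
def onz(s,u,v,z):
    c,d=ray(s,u,v); return c+d*(z-c[2])/d[2]
def two(a,pa,b,pb):
    c1,d1=ray(a,*pa);c2,d2=ray(b,*pb)
    k=np.linalg.lstsq(np.c_[d1,-d2],c2-c1,rcond=None)[0]
    p,q=c1+d1*k[0],c2+d2*k[1]; return (p+q)/2,np.linalg.norm(p-q)
def proj(s,X):
    x=s["R"]@np.array(X)+s["t"]; return s["cx"]+s["f"]*x[0]/x[2],s["cy"]+s["f"]*x[1]/x[2]
def save(s,n,box=None,k=1):
    im=s["image"]
    if box: im=im[box[1]:box[3],box[0]:box[2]]
    cv2.imwrite("pics/"+n+".png",cv2.resize(im[:,:,::-1],None,fx=k,fy=k,interpolation=cv2.INTER_CUBIC))
def blobs(s,lo,hi,amin=25):
    h=cv2.cvtColor(s["image"],cv2.COLOR_RGB2HSV); m=cv2.inRange(h,lo,hi)
    n,l,st,c=cv2.connectedComponentsWithStats(m)
    return [(st[i].tolist(),c[i].round(1).tolist()) for i in range(1,n) if st[i][4]>=amin]
E
python3 - <<'E'
from h import *
o=ctrl.get_obs();print(o["tool_pos"],o["orientation"],o["force"],ctrl.grasp_offset)
for n in("side","top"):
    s=snap(n);save(s,n+"0",k=1.5);print(n,s["vertical_fov"],s["cx"],s["cy"],(-s["R"].T@s["t"]).round(3),s["R"].round(3).tolist())
    print(blobs(s,(95,100,50),(130,255,255)))
E
```

```text
[ 0.22478551 -0.63594437  0.22562247] [ 1.79903309e+02 -9.22259935e-03 -1.60536474e+02] [-0.16987925  1.04045594 -0.72559591] 0.0188
side 57.69342614670266 254.1592787546013 194.34708163217866 [0.57  0.82  0.905] [[-1.0, -0.021, -0.016], [-0.004, 0.701, -0.713], [0.026, -0.713, -0.701]]
[([378, 69, 7, 8, 44], [381.1, 72.0]), ([501, 115, 11, 21, 102], [507.0, 126.4]), ([238, 185, 12, 25, 239], [243.1, 197.2]), ([330, 281, 17, 24, 293], [337.8, 292.2]), ([201, 326, 21, 22, 361], [210.6, 336.4]), ([111, 344, 56, 15, 379], [138.7, 351.1])]
top 44.53507100205109 246.00178069309675 181.941654782203 [-0.056  0.325  1.951] [[-0.399, -0.917, 0.0], [-0.854, 0.371, -0.366], [0.335, -0.146, -0.931]]
[([504, 73, 8, 19, 104], [508.4, 80.7]), ([125, 163, 17, 25, 104], [132.9, 175.2]), ([209, 172, 8, 13, 75], [212.4, 178.1]), ([148, 200, 13, 12, 124], [153.9, 205.7]), ([181, 255, 9, 10, 60], [185.4, 259.4])]
```

View pics/side0.png

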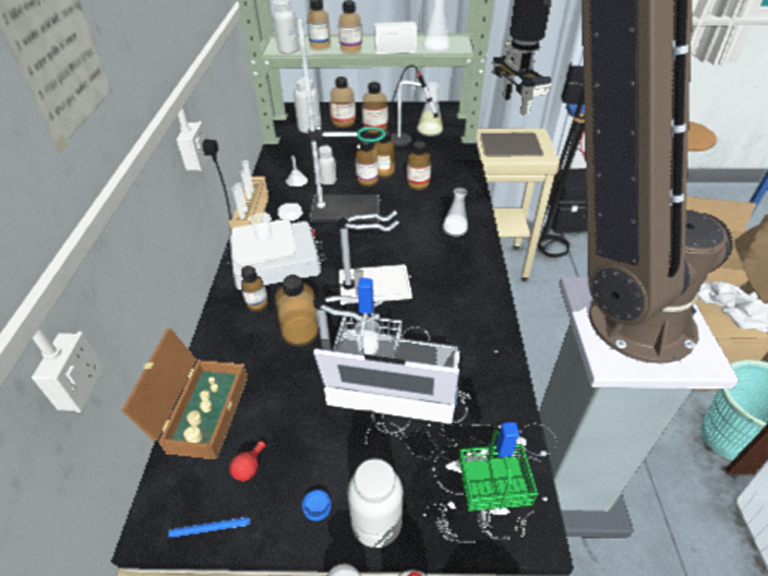

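View pics/top0.png

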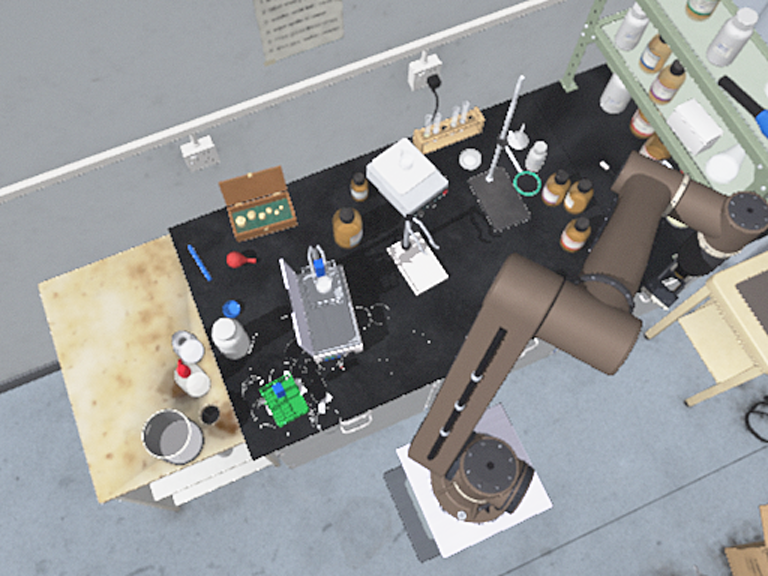

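The blue grip on the wire basket, hanging over the bath, is at side (243,197) and top (212,178). The look-alike at side (338,292) and top (185,259) is green and stands on the bench, so it isn't meant. The stand with the white tray is at side (250,190) and top (278,172). An enlarged crop will confirm this and give me the corners.

Run:
```python
from h import *
a=snap("side");b=snap("top")
A=cv2.resize(a["image"][130:290,190:320],None,fx=3.6,fy=3.6,interpolation=cv2.INTER_CUBIC)  
B=cv2.resize(b["image"][135:245,180:310],None,fx=2.5,fy=2.5,interpolation=cv2.INTER_CUBIC)
B=cv2.copyMakeBorder(B,0,A.shape[0]-B.shape[0],0,0,cv2.BORDER_CONSTANT)
cv2.imwrite("pics/crop.png",np.hstack([A,B])[:,:,::-1]);print(A.shape,B.shape)
print("grip",two(a,(243.1,197.2),b,(212.4,178.1)))
```

```text
(576, 468, 3) (576, 325, 3)
grip (array([0.62165925, 0.17319279, 0.25860789]), np.float64(0.0012970807398338894))
```

View pics/crop.png

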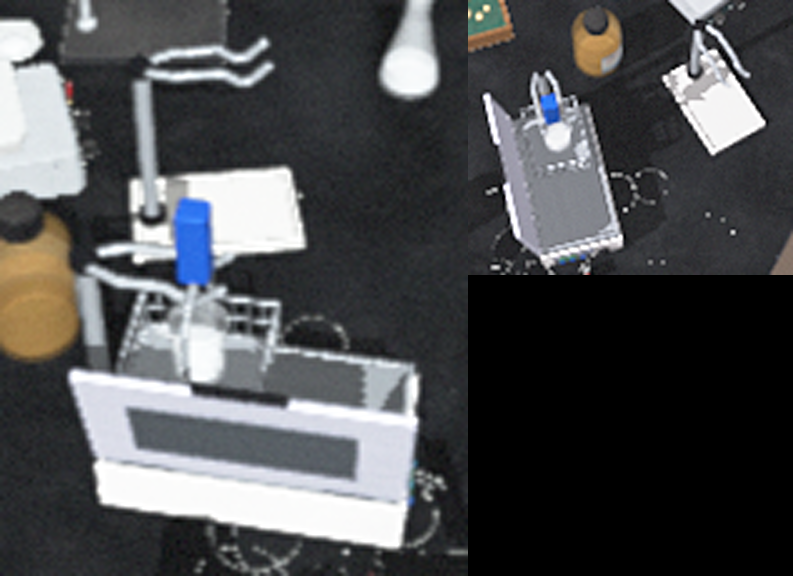

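Run:
```python
from h import *
a=snap("side");b=snap("top")
ps=lambda u,v:(u/3.6+190,v/3.6+130)
pt=lambda u,v:((u-468)/2.5+180,v/2.5+135)
def L(n,s,P,z):
    X=np.array([onz(s,*p,z) for p in P]);print(n,X.round(4)[:,:2].tolist());return X
yaw=lambda d:np.degrees(np.arctan2(d[1],d[0])).round(2)
X=L("bath bottom",a,[ps(405,547),ps(100,507)],0);print(yaw(X[1]-X[0]),np.linalg.norm(X[1]-X[0]))
X=L("hinge",a,[ps(414,500),ps(95,460)],.08);print(yaw(X[1]-X[0]),np.linalg.norm(X[1]-X[0]),X.mean(0))
X=L("lid free",a,[ps(418,415),ps(70,372)],.08+.132);print(yaw(X[1]-X[0]),np.linalg.norm(X[1]-X[0]))
X=L("tray",a,[ps(130,177),ps(292,170),ps(305,248),ps(133,260)],.014);print(yaw(X[0]-X[1]),yaw(X[3]-X[2]),X.mean(0))
X=L("tray top",b,[pt(664,77),pt(708,50),pt(765,122),pt(714,153)],.014);print([yaw(X[i]-X[i-1]) for i in range(4)],X.mean(0))
X=L("prong tips",a,[ps(268,42),ps(272,68)],.207);print(yaw(X[1]-X[0]),X.mean(0),np.linalg.norm(X[1]-X[0]))
X=L("post top",a,[ps(140,68)],.198)
X=L("grip top",a,[ps(190,203)],.302)
X=L("amber",b,[pt(597,20)],.166);L("flask",a,[ps(408,85)],0)
X=L("gripcent",a,[ps(196,240)],.268)
```

```text
bath bottom [[0.4528, 0.266], [0.7065, 0.2306]]
-7.95 0.2560988002570647
hinge [[0.4531, 0.2738], [0.7025, 0.2393]]
-7.88 0.25183727834320585 [0.57777916 0.25653577 0.08      ]
lid free [[0.4633, 0.2929], [0.7064, 0.2572]]
-8.35 0.2457380635597789
tray [[0.7115, -0.1694], [0.5393, -0.1812], [0.5279, -0.0641], [0.6989, -0.0464]]
3.91 5.92 [ 0.61940125 -0.115261    0.014     ]
tray top [[0.6916, -0.0607], [0.7085, -0.1557], [0.5409, -0.1894], [0.524, -0.0819]]
[np.float64(7.23), np.float64(-79.91), np.float64(-168.63), np.float64(98.92)] [ 0.61627605 -0.12192481  0.014     ]
prong tips [[0.5659, -0.1446], [0.5622, -0.1045]]
95.2 [ 0.56404645 -0.12458236  0.207     ] 0.04029480328231869
post top [[0.6848, -0.1164]]
grip top [[0.6212, 0.1775]]
amber [[0.774, 0.0307]]
flask [[0.4018, -0.3461]]
gripcent [[0.6181, 0.1802]]
```

The crop confirms it: blue grip over the wire basket with the beaker inside, at side (243,197). The stand's prong tips are at side (264,142) and (266,149). The bath's yaw is about -8° and the stand's about +6°.

```bash
cat >> h.py <<'E'
def rel(p,yaw,roll=180,pitch=0):
    o=ctrl.get_obs();R=Ro.from_euler('xyz',o["orientation"],degrees=True);Q=Ro.from_euler('xyz',[roll,pitch,yaw],degrees=True)
    print(R.inv().apply(np.array(p)-o["tool_pos"]).round(4).tolist(),(R.inv()*Q).as_rotvec(degrees=True).round(2).tolist())
E
python3 - <<'E'
from h import *
rel([.225,-.636,.40],-160.5);rel([.60,.17,.42],-98)
E
```

```text
[-0.0002, 0.0003, -0.1738] [0.03, -0.0, -0.03]
[-0.6223, 0.6353, -0.1934] [0.03, 0.01, -62.53]
```

Call:
jog_arm(plan=[[[1, 0, 0, -0.06, 0, 0, 0], [1, 0, 0, -0.12, 0, 0, 0], [1, 0, 0, -0.18, 0, 0, 0], [1, -0.622, 0.635, -0.194, 0, 0, -62.5], [1, -0.622, 0.635, -0.194, 0, 0, -62.5], [1, -0.622, 0.635, -0.194, 0, 0, -62.5], [1, -0.622, 0.635, -0.194, 0, 0, -62.5], [1, -0.622, 0.635, -0.194, 0, 0, -62.5], [1, -0.622, 0.635, -0.194, 0, 0, -62.5], [1, -0.622, 0.635, -0.194, 0, 0, -62.5], [1, -0.622, 0.635, -0.194, 0, 0, -62.5], [1, -0.622, 0.635, -0.194, 0, 0, -62.5], [1, -0.622, 0.635, -0.194, 0, 0, -62.5], [1, -0.622, 0.635, -0.194, 0, 0, -62.5], [1, -0.622, 0.635, -0.194, 0, 0, -62.5], [1, -0.622, 0.635, -0.194, 0, 0, -62.5], [1, -0.622, 0.635, -0.194, 0, 0, -62.5], [1, -0.622, 0.635, -0.194, 0, 0, -62.5], [1, -0.622, 0.635, -0.194, 0, 0, -62.5], [1, -0.622, 0.635, -0.194, 0, 0, -62.5]]])

```text
clock: 2.8
tool_pos: [0.5995, 0.1686, 0.4211]
orientation: [-180.0, 0.0, -98.1]
force: [0.0, -0.5, 0.3]
opening: 0.0873
gripper_force: 0.0
```

Run:
```python
from h import *
o=ctrl.get_obs();print(o["clock"],o["tool_pos"],o["orientation"],o["joint_pos"])
s=snap("wrist");save(s,"w1",k=1.5);print((-s["R"].T@s["t"]).round(3),s["R"].round(2).tolist(),blobs(s,(95,100,50),(130,255,255)))
```

```text
2.8 [0.59945694 0.16863245 0.42105087] [-1.79970547e+02  7.40659410e-03 -9.80648852e+01] [ 3.36595671e+01  1.23640339e+01  1.39211589e+01  1.40796751e-02
 -9.15302129e+01 -4.17240750e+01]
[0.59  0.098 0.58 ] [[-0.99, 0.14, -0.0], [0.13, 0.96, 0.26], [0.04, 0.26, -0.97]] [([224, 169, 26, 36, 848], [237.1, 187.3]), ([211, 279, 27, 20, 445], [223.8, 287.4]), ([138, 300, 36, 18, 277], [156.2, 308.4])]
```

View pics/w1.png

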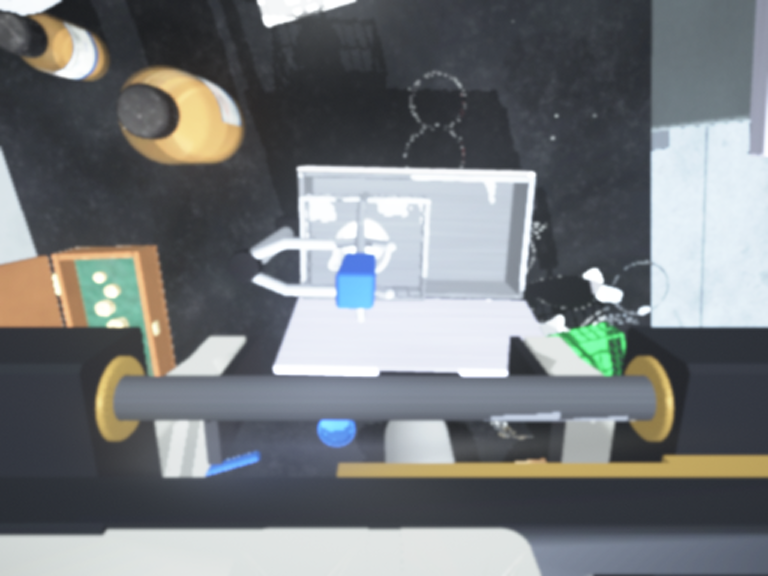

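Wrist view: the grip's top face is centred near (237,193) px, the bath's -y rim runs from (199,112) to (357,116), and the prongs run to the post at (180,165).

Run:
```python
from h import *
s=snap("wrist")
m=blobs(s,(100,100,160),(130,255,255));print(m)
h=cv2.cvtColor(s["image"],cv2.COLOR_RGB2HSV);print(h[168:208:3,238].tolist())
p=lambda u,v,z:onz(s,u/1.5,v/1.5,z)
g=p(356,290,.302);print("grip",g)
a,b=p(535,175,.08),p(300,169,.08);print(a,b,np.degrees(np.arctan2(*(b-a)[1::-1])))
a,b=p(525,297,.08),p(300,300,.08);print(a,b)
```

```text
[([224, 169, 27, 36, 845], [237.2, 187.3]), ([211, 279, 27, 19, 358], [224.3, 288.2]), ([138, 300, 36, 18, 270], [156.1, 308.4])]
[[111, 86, 226], [111, 163, 227], [111, 164, 228], [111, 165, 229], [111, 164, 230], [108, 158, 253], [101, 138, 255], [101, 137, 255], [101, 137, 255], [101, 136, 255], [101, 134, 255], [100, 134, 255], [100, 115, 255], [107, 9, 254]]
grip [0.61718063 0.17175419 0.302     ]
[0.44023361 0.13595283 0.08      ] [0.67592584 0.09669691 0.08      ] -9.456145057747259
[0.45858566 0.26390371 0.08      ] [0.70156743 0.23313884 0.08      ]
```

Run:
```python
from h import *
rel([.618,.1735,.33],-98.5);rel([.618,.1735,.250],-98.5)
```

```text
[-0.0076, -0.0176, 0.0915] [-0.06, 0.04, 0.4]
[-0.0076, -0.0175, 0.1715] [-0.06, 0.04, 0.4]
```

Call:
jog_arm(plan=[[[1, -0.0076, -0.0176, 0.03, 0, 0, 0.4], [1, -0.0076, -0.0176, 0.06, 0, 0, 0.4], [1, -0.0076, -0.0176, 0.09, 0, 0, 0.4], [1, -0.0076, -0.0176, 0.11, 0, 0, 0.4], [1, -0.0076, -0.0176, 0.13, 0, 0, 0.4], [1, -0.0076, -0.0176, 0.15, 0, 0, 0.4], [1, -0.0076, -0.0176, 0.165, 0, 0, 0.4], [1, -0.0076, -0.0176, 0.171, 0, 0, 0.4], [1, -0.0076, -0.0176, 0.171, 0, 0, 0.4]]])

```text
clock: 4.03
tool_pos: [0.6183, 0.1744, 0.2498]
orientation: [-180.0, -0.0, -98.4]
force: [-1.0, 0.3, 1.1]
opening: 0.0874
gripper_force: 0.0
```

Run:
```python
from h import *
s=snap("wrist");w=cv2.resize(s["image"],None,fx=.78,fy=.78)
a=snap("side");A=cv2.resize(a["image"][140:260,190:310],(300,300),interpolation=cv2.INTER_CUBIC)
cv2.imwrite("pics/g1.png",np.hstack([w,np.vstack([A])[:w.shape[0]]])[:,:,::-1] if w.shape[0]<=300 else np.hstack([w[:299],A[:299]])[:,:,::-1])
print(ctrl.get_obs()["tool_pos"],ctrl.get_obs()["force"])
```

```text
[0.61860253 0.17473127 0.25041055] [-0.04027414  0.08005364  0.11901889]
```

View pics/g1.png

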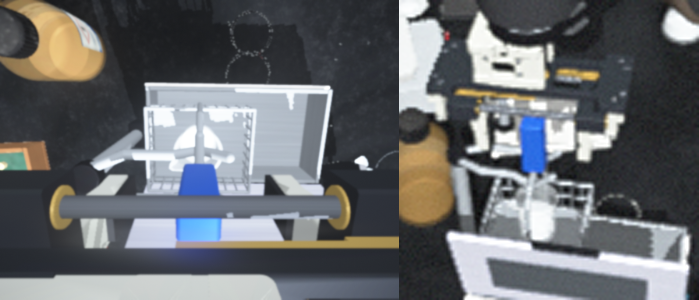

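The grip sits midway between the fingers (wrist 198 px, finger midpoint about 199). Closing now.

Call:
jog_arm(plan=[[[0.35, 0, 0, 0, 0, 0, 0], [0.3, 0, 0, 0, 0, 0, 0], [0.28, 0, 0, 0, 0, 0, 0], [0.2, 0, 0, 0, 0, 0, 0], [0.15, 0, 0, 0, 0, 0, 0], [0.1, 0, 0, 0, 0, 0, 0], [0.1, 0, 0, 0, 0, 0, 0], [0.1, 0, 0, 0, 0, 0, 0]]])

```text
clock: 5.12
tool_pos: [0.6183, 0.1748, 0.2496]
orientation: [-180.0, 0.0, -98.4]
force: [0.2, 0.2, -0.8]
opening: 0.0242
gripper_force: 30.0
```

Call:
jog_arm(plan=[[[0.1, 0, 0, -0.002, 0, 0, 0], [0.1, 0, 0, -0.005, 0, 0, 0], [0.1, 0, 0, -0.01, 0, 0, 0], [0.1, 0, 0, -0.015, 0, 0, 0], [0.1, 0, 0, -0.02, 0, 0, 0], [0.1, 0, 0, -0.024, 0, 0, 0], [0.1, 0, 0, -0.025, 0, 0, 0], [0.1, 0, 0, -0.025, 0, 0, 0]]])

```text
clock: 6.12
tool_pos: [0.6182, 0.1747, 0.2745]
orientation: [180.0, -0.0, -98.4]
force: [-0.5, -0.4, -2.9]
opening: 0.0241
gripper_force: 30.0
```

Run:
```python
from h import *
o=ctrl.get_obs();print(o["force"],o["moment"],o["tool_pos"])
s=snap("wrist");w=cv2.resize(s["image"],None,fx=.78,fy=.78)
a=snap("side");A=cv2.resize(a["image"][140:260,190:310],(300,300),interpolation=cv2.INTER_CUBIC)
cv2.imwrite("pics/g2.png",np.hstack([w[:299],A[:299]])[:,:,::-1])
rel([.519,.189,o["tool_pos"][2]],-98.4)
```

```text
[-0.45610302 -0.35263502 -2.94420929] [0.00081971 0.10246095 0.00508107] [0.61816795 0.17466249 0.27452579]
[0.0003, 0.1001, -0.0001] [0.02, -0.01, -0.03]
```

View pics/g2.png

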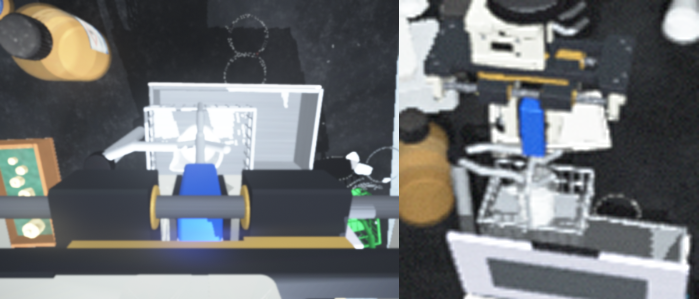

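Lifted clear: in the wrist and side crops the bar is above the prongs and the basket is level. Next I back out along -x.

Call:
jog_arm(plan=[[[0.1, 0, 0.003, 0, 0, 0, 0], [0.1, 0, 0.009, 0, 0, 0, 0], [0.1, 0, 0.018, 0, 0, 0, 0], [0.1, 0, 0.03, 0, 0, 0, 0], [0.1, 0, 0.043, 0, 0, 0, 0], [0.1, 0, 0.057, 0, 0, 0, 0], [0.1, 0, 0.07, 0, 0, 0, 0], [0.1, 0, 0.082, 0, 0, 0, 0], [0.1, 0, 0.091, 0, 0, 0, 0], [0.1, 0, 0.097, 0, 0, 0, 0], [0.1, 0, 0.1, 0, 0, 0, 0]]])

```text
clock: 7.6
tool_pos: [0.5191, 0.1894, 0.2746]
orientation: [-180.0, 0.0, -98.4]
force: [0.7, -0.4, -3.5]
opening: 0.0238
gripper_force: 30.0
```

Run:
```python
from h import *
o=ctrl.get_obs();print(o["force"],o["tool_pos"])
rel([.488,-.132,.275],-84)
```

```text
[ 0.66425679 -0.41626611 -3.53869794] [0.51906688 0.18943724 0.27463112]
[0.3225, -0.0163, -0.0004] [-0.01, 0.0, -14.42]
```

Call:
jog_arm(plan=[[[0.1, 0.003, 0, 0, 0, 0, -0.1], [0.1, 0.009, 0, 0, 0, 0, -0.4], [0.1, 0.019, -0.001, 0, 0, 0, -0.9], [0.1, 0.033, -0.002, 0, 0, 0, -1.5], [0.1, 0.051, -0.003, 0, 0, 0, -2.3], [0.1, 0.072, -0.004, 0, 0, 0, -3.2], [0.1, 0.096, -0.005, 0, 0, 0, -4.3], [0.1, 0.121, -0.006, 0, 0, 0, -5.4], [0.1, 0.147, -0.007, 0, 0, 0, -6.6], [0.1, 0.173, -0.009, 0, 0, 0, -7.8], [0.1, 0.199, -0.01, 0, 0, 0, -9], [0.1, 0.224, -0.011, 0, 0, 0, -10], [0.1, 0.248, -0.012, 0, 0, 0, -11.1], [0.1, 0.269, -0.013, 0, 0, 0, -12], [0.1, 0.287, -0.014, 0, 0, 0, -12.8], [0.1, 0.302, -0.015, 0, 0, 0, -13.5], [0.1, 0.313, -0.016, 0, 0, 0, -14], [0.1, 0.32, -0.016, 0, 0, 0, -14.3], [0.1, 0.3225, -0.016, 0, 0, 0, -14.4], [0.1, 0.3225, -0.016, 0, 0, 0, -14.4]]])

```text
clock: 10.1
tool_pos: [0.4878, -0.132, 0.2746]
orientation: [-180.0, 0.0, -84.0]
force: [0.1, 0.7, -2.9]
opening: 0.0235
gripper_force: 30.0
```

Run:
```python
from h import *
o=ctrl.get_obs();print(o["force"],o["moment"],o["tool_pos"],o["orientation"])
s=snap("wrist");a=snap("side")
w=cv2.resize(s["image"][:,:330],None,fx=1.45,fy=1.45,interpolation=cv2.INTER_CUBIC)
A=cv2.resize(a["image"][100:340 and 230,200:300],None,fx=3,fy=3,interpolation=cv2.INTER_CUBIC)
A=cv2.copyMakeBorder(A,0,w.shape[0]-A.shape[0],0,0,cv2.BORDER_CONSTANT)
cv2.imwrite("pics/st.png",np.hstack([w,A])[:,:,::-1]);print(w.shape,A.shape)
np.savez("st.npz",**{k+n:v for n,d in(("w",s),("a",a)) for k,v in d.items()})
```

```text
[ 0.09104651  0.71115335 -2.93756425] [-0.00402719  0.11957549  0.01279643] [ 0.48784427 -0.13196357  0.27455962] [-1.79998242e+02  2.35461005e-03 -8.40327914e+01]
(557, 478, 3) (557, 300, 3)
```

View pics/st.png

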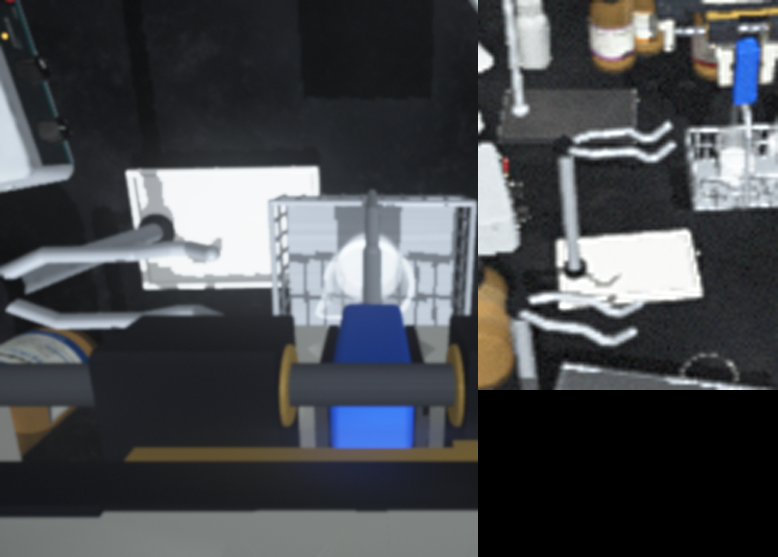

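Wrist view of the stand: tray corners at crop (127,170), (318,167) and (145,290), upper prong from (100,250) to its tip at (215,250), lower prong level from (80,320). Side crop: prong tips at (671,126) and (675,147).

Run:
```python
from h import *
d=np.load("st.npz");w={k[:-1]:d[k] for k in d if k[-1]=="w"};a={k[:-1]:d[k] for k in d if k[-1]=="a"}
W=lambda u,v,z:onz(w,u/1.45,v/1.45,z)[:2].round(4)
A=lambda u,v,z:onz(a,(u-478)/3+200,v/3+100,z)[:2].round(4)
yaw=lambda q:round(float(np.degrees(np.arctan2(q[1],q[0]))),1)
t=[W(127,170,.014),W(318,167,.014),W(145,290,.014)];print("tray",t,yaw(t[0]-t[1]),yaw(t[2]-t[0]))
print("centre-y far edge+near:",)
q=[W(110,250,.190),W(185,252,.190),W(100,320,.190),W(180,318,.190)];print("prongs",q)
print("tip w",W(217,250,.207))
s=[A(671,126,.207),A(675,147,.207)];print("tips side",s,yaw(s[1]-s[0]))
s=[A(582,138,.190),A(632,134,.190),A(578,153,.190),A(636,154,.190)];print("prongs side",s,yaw(s[0]-s[1]),yaw(s[2]-s[3]))
s=[A(572,268,.014)];print("post side",s,W(155,228,.014))
s=[A(557,243,.014),A(690,231,.014),A(701,294,.014),A(562,306,.014)];print("tray side",s,yaw(s[0]-s[1]),yaw(s[3]-s[2]),np.mean(s,0))
print("grip check side",A(747,42,.327), "w", W(372,425,.327))
```

```text
tray [array([ 0.7081, -0.1656]), array([ 0.5405, -0.1858]), array([ 0.6947, -0.0558])] 6.9 97.0
centre-y far edge+near:
prongs [array([ 0.629 , -0.1379]), array([ 0.5891, -0.141 ]), array([ 0.6362, -0.0971]), array([ 0.5918, -0.103 ])]
tip w [ 0.5666 -0.148 ]
tips side [array([ 0.5662, -0.1428]), array([ 0.5619, -0.1039])] 96.3
prongs side [array([ 0.6675, -0.1432]), array([ 0.6107, -0.1508]), array([ 0.6703, -0.1153]), array([ 0.6052, -0.1135])] 7.6 -1.6
post side [array([ 0.6877, -0.1132])] [ 0.6843 -0.1162]
tray side [array([ 0.7098, -0.159 ]), array([ 0.541 , -0.1824]), array([ 0.5292, -0.0686]), array([ 0.6952, -0.0475])] 7.9 7.2 [ 0.6188   -0.114375]
grip check side [ 0.4887 -0.1228] w [ 0.4877 -0.1346]
```

Run:
```python
from h import *
rel([.588,-.124,.2466],-83);rel([.588,-.124,.2226],-83)
```

```text
[0.0027, -0.1003, 0.028] [-0.0, 0.0, -1.01]
[0.0027, -0.1003, 0.052] [-0.0, 0.0, -1.01]
```

Call:
jog_arm(plan=[[[0.1, 0, 0, 0.003, 0, 0, -0.3], [0.1, 0.001, 0, 0.01, 0, 0, -0.6], [0.1, 0.002, 0, 0.018, 0, 0, -1], [0.1, 0.003, 0, 0.025, 0, 0, -1], [0.1, 0.003, -0.003, 0.028, 0, 0, -1], [0.1, 0.003, -0.009, 0.028, 0, 0, -1], [0.1, 0.003, -0.018, 0.028, 0, 0, -1], [0.1, 0.003, -0.029, 0.028, 0, 0, -1], [0.1, 0.003, -0.041, 0.028, 0, 0, -1], [0.1, 0.003, -0.053, 0.028, 0, 0, -1], [0.1, 0.003, -0.065, 0.028, 0, 0, -1], [0.1, 0.003, -0.076, 0.028, 0, 0, -1], [0.1, 0.003, -0.086, 0.028, 0, 0, -1], [0.1, 0.003, -0.094, 0.028, 0, 0, -1], [0.1, 0.003, -0.099, 0.028, 0, 0, -1], [0.1, 0.003, -0.1, 0.028, 0, 0, -1], [0.1, 0.003, -0.1, 0.028, 0, 0, -1]]])

```text
clock: 12.32
tool_pos: [0.5875, -0.1246, 0.2466]
orientation: [180.0, 0.0, -83.0]
force: [-0.5, 0.5, -4.5]
opening: 0.0236
gripper_force: 30.0
```

Run:
```python
from h import *
o=ctrl.get_obs();print(o["force"],o["moment"],o["tool_pos"])
s=snap("wrist");a=snap("side")
w=cv2.resize(s["image"][:260,60:320],None,fx=1.8,fy=1.8,interpolation=cv2.INTER_CUBIC)
A=cv2.resize(a["image"][100:217,210:290],None,fx=4,fy=4,interpolation=cv2.INTER_CUBIC)
A=A[:w.shape[0]]
cv2.imwrite("pics/st2.png",np.hstack([w,A])[:,:,::-1]);print(w.shape,A.shape)
for n,X in(("bar",[.588,-.124,.222]),("seat",[.588,-.124,.198])):
    u=proj(s,X);v=proj(a,X);print(n,((u[0]-60)*1.8,u[1]*1.8),(468+(v[0]-210)*4,(v[1]-100)*4))
```

```text
[-0.45319604  0.4578212  -4.49684209] [ 0.00372539  0.0867663  -0.03045843] [ 0.58745014 -0.12462981  0.24658198]
(468, 468, 3) (468, 320, 3)
bar (np.float64(350.35179320574935), np.float64(407.33754888159484)) (np.float64(659.0949666079089), np.float64(166.62087619167937))
seat (np.float64(350.61120350725076), np.float64(384.31877619693836)) (np.float64(659.3319245912598), np.float64(190.06580875240513))
```

View pics/st2.png

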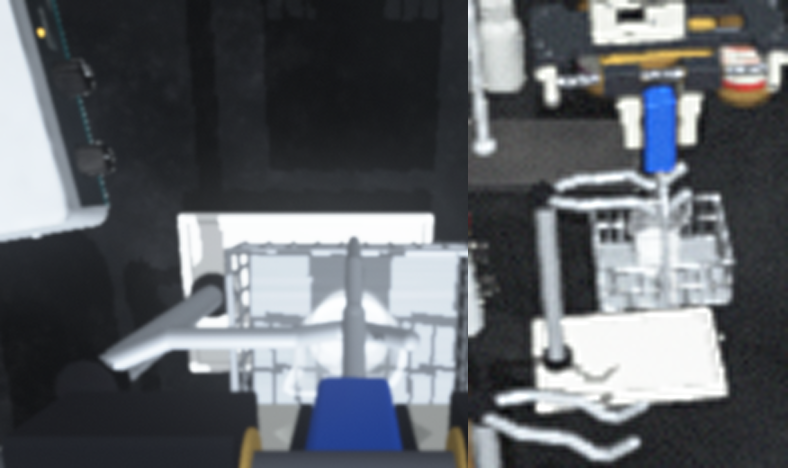

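The wrist view shows the bar (u≈353) over the dip, about 20 mm behind the prong tip (u≈415), so it lines up. Lowering.

Call:
jog_arm(plan=[[[0.1, 0, 0, 0.003, 0, 0, 0], [0.1, 0, 0, 0.008, 0, 0, 0], [0.1, 0, 0, 0.013, 0, 0, 0], [0.1, 0, 0, 0.017, 0, 0, 0], [0.1, 0, 0, 0.02, 0, 0, 0], [0.1, 0, 0, 0.022, 0, 0, 0], [0.1, 0, 0, 0.023, 0, 0, 0], [0.1, 0, 0, 0.023, 0, 0, 0]]])

```text
clock: 13.42
tool_pos: [0.5877, -0.1246, 0.2236]
orientation: [-180.0, -0.0, -83.0]
force: [-0.1, -0.0, -3.3]
opening: 0.0239
gripper_force: 30.0
```

Run:
```python
from h import *
o=ctrl.get_obs();print(o["force"],o["moment"],o["tool_pos"])
```

```text
[-0.08310612 -0.04310287 -3.34261709] [ 0.02943206  0.14398475 -0.02347555] [ 0.58765575 -0.12462016  0.2235876 ]
```

Not touching yet, so I go down in 1 mm steps.

Call:
jog_arm(plan=[[[0.1, 0, 0, 0.001, 0, 0, 0], [0.1, 0, 0, 0.002, 0, 0, 0], [0.1, 0, 0, 0.002, 0, 0, 0]]])

```text
clock: 13.8
tool_pos: [0.5879, -0.1247, 0.2225]
orientation: [-179.9, -0.0, -83.0]
force: [-2.6, 0.6, 5.2]
opening: 0.0238
gripper_force: 30.0
```

Contact: Fz rose by about 8 N, so the hook carries the basket. Opening slowly.

Call:
jog_arm(plan=[[[0.1, 0, 0.001, 0.001, 0, 0, 0], [0.26, 0, 0.001, 0.001, 0, 0, 0], [0.28, 0, 0.001, 0.001, 0, 0, 0], [0.32, 0, 0.001, 0.001, 0, 0, 0], [0.4, 0, 0.001, 0.001, 0, 0, 0], [0.6, 0, 0.001, 0.001, 0, 0, 0], [0.8, 0, 0.001, 0.001, 0, 0, 0], [0.8, 0, 0.001, 0.001, 0, 0, 0], [0.8, 0, 0.001, 0.001, 0, 0, 0], [0.8, 0, 0.001, 0.001, 0, 0, 0]]])

```text
clock: 15.05
tool_pos: [0.5866, -0.1247, 0.2206]
orientation: [-180.0, -0.0, -83.0]
force: [0.5, -0.6, -0.3]
opening: 0.0695
gripper_force: 0.0
```

Run:
```python
from h import *
o=ctrl.get_obs();print(o["force"],o["moment"],o["tool_pos"],o["opening"])
s=snap("wrist");a=snap("side")
w=cv2.resize(s["image"][:300,60:320],None,fx=1.55,fy=1.55,interpolation=cv2.INTER_CUBIC)
A=cv2.resize(a["image"][100:217,210:290],None,fx=4,fy=4,interpolation=cv2.INTER_CUBIC)
h=min(len(A),len(w))
cv2.imwrite("pics/st3.png",np.hstack([w[:h],A[:h]])[:,:,::-1])
```

```text
[ 0.54909489 -0.57121597 -0.32909795] [-0.02739754  0.08889175  0.00464862] [ 0.58663999 -0.12472864  0.22057624] 0.0694889005434281
```

View pics/st3.png

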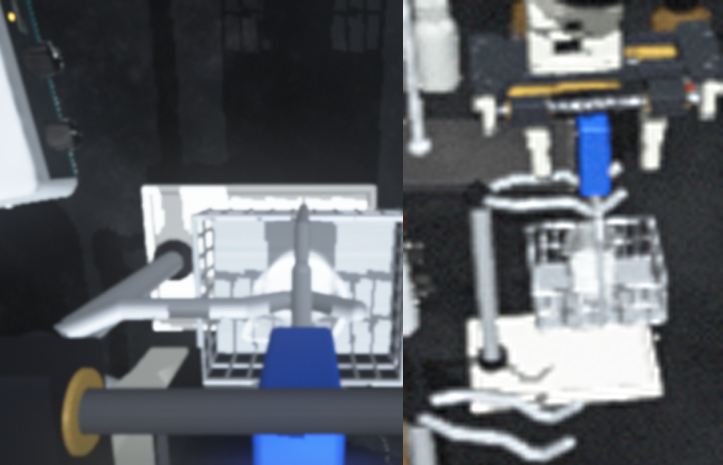

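The basket now hangs on the stand (blue grip at side (258,139)) with the bar in the prongs' dip. It's level, the beaker is standing and the fingers are clear. Retreating straight up, then on to the lid.

Call:
jog_arm(plan=[[[0.8, 0, 0, -0.01, 0, 0, 0], [0.8, 0, 0, -0.03, 0, 0, 0], [0.8, 0, 0, -0.055, 0, 0, 0], [0.8, 0, 0, -0.08, 0, 0, 0], [0.6, 0, 0, -0.12, 0, 0, 0], [0.4, 0, 0, -0.17, 0, 0, 0], [0.1, 0, 0, -0.2, 0, 0, 0], [0, 0, 0, -0.2, 0, 0, 0]]])

```text
clock: 16.15
tool_pos: [0.5873, -0.125, 0.4243]
orientation: [-179.7, -0.1, -83.0]
force: [-0.2, 0.2, -1.2]
opening: 0.0353
gripper_force: 0.0
```

Run:
```python
from h import *
a=snap("side")
s=a
# lid outer panel: light lavender/dark; check edge columns numerically: free edge & hinge in side view
print("white bottle base",onz(s,250,358,0), "grip",blobs(s,(95,100,50),(130,255,255))[:4])
rel([.50,.339,.40],171.5);rel([.50,.339,.18],171.5)
```

```text
white bottle base [0.6010961  0.48455019 0.        ] grip [([393, 63, 58, 15, 532], [424.2, 71.4]), ([378, 69, 7, 8, 46], [381.2, 72.1]), ([387, 69, 5, 7, 27], [389.1, 71.9]), ([253, 127, 10, 23, 194], [257.3, 137.6])]
[-0.4708, 0.03, 0.0221] [-0.12, 0.15, 105.47]
[-0.4708, 0.0306, 0.2421] [-0.12, 0.15, 105.47]
```

Call:
jog_arm(plan=[[[0, -0.47, 0.03, 0.022, 0, 0, 105.5], [0, -0.47, 0.03, 0.022, 0, 0, 105.5], [0, -0.47, 0.03, 0.022, 0, 0, 105.5], [0, -0.47, 0.03, 0.022, 0, 0, 105.5], [0, -0.47, 0.03, 0.022, 0, 0, 105.5], [0, -0.47, 0.03, 0.022, 0, 0, 105.5], [0, -0.47, 0.03, 0.022, 0, 0, 105.5], [0, -0.47, 0.03, 0.022, 0, 0, 105.5], [0, -0.47, 0.03, 0.022, 0, 0, 105.5], [0, -0.47, 0.03, 0.022, 0, 0, 105.5], [0, -0.47, 0.03, 0.022, 0, 0, 105.5], [0, -0.47, 0.03, 0.022, 0, 0, 105.5], [0, -0.47, 0.03, 0.022, 0, 0, 105.5]]])

```text
clock: 17.82
tool_pos: [0.4997, 0.338, 0.3981]
orientation: [-180.0, -0.0, 171.6]
force: [0.4, -0.8, 0.3]
opening: 0.0004
gripper_force: 0.0
```

Run:
```python
from h import *
o=ctrl.get_obs();print(o["opening"],o["joint_pos"].round(1) if hasattr(o["joint_pos"],"round") else o["joint_pos"])
s=snap("wrist");a=snap("side")
w=cv2.resize(s["image"],None,fx=.9,fy=.9);A=cv2.resize(a["image"][150:300,190:330],None,fx=2.3,fy=2.3)
cv2.imwrite("pics/lid.png",np.hstack([w[:345],A[:345]])[:,:,::-1]);print(w.shape,A.shape)
for n,X in(("hinge+",[.578+.124,.247-.017,.08]),("hinge-",[.578-.124,.247+.017,.08])):print(n,np.array(proj(s,X))*.9)
rel([.50,.339,.30],171.5);rel([.50,.339,.18],171.5)
```

```text
0.00041922541267159764 [  52.6   10.4    8.7   -0.   -88.3 -151.1]
(346, 461, 3) (345, 322, 3)
hinge+ [189.7073525  253.63136591]
hinge- [182.50585097 117.13697609]
[-0.0001, 0.0011, 0.0983] [-0.02, -0.01, 0.02]
[-0.0001, 0.0011, 0.2183] [-0.02, -0.01, 0.02]
```

View pics/lid.png

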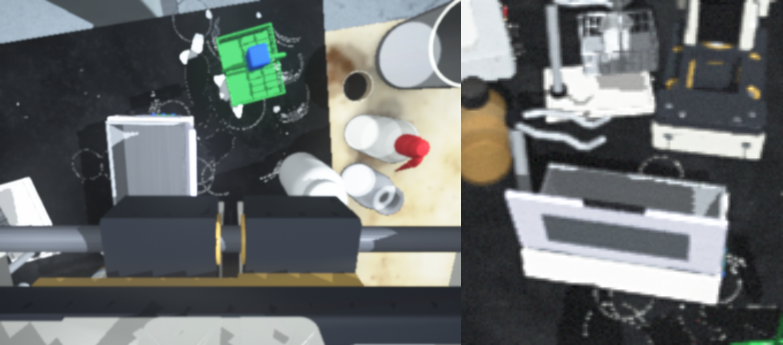

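The wrist view shows the open bath ((110-195, 118-195) in the crop) with the lid edge at its right. The fingers are shut and well outside the lid, and the white bottle is lower and clear. Descending.

Call:
jog_arm(plan=[[[0, 0, 0, 0.03, 0, 0, 0], [0, 0, 0, 0.07, 0, 0, 0], [0, 0, 0, 0.11, 0, 0, 0], [0, 0, 0, 0.15, 0, 0, 0], [0, 0, 0, 0.18, 0, 0, 0], [0, 0, 0, 0.205, 0, 0, 0], [0, 0, 0, 0.217, 0, 0, 0], [0, 0, 0, 0.217, 0, 0, 0]]])

```text
clock: 18.92
tool_pos: [0.4997, 0.3379, 0.1812]
orientation: [-179.9, -0.0, 171.5]
force: [-0.4, -0.1, 0.8]
opening: 0.0003
gripper_force: 0.0
```

Call:
jog_arm(plan=[[[0, 0, -0.005, 0, 0, 0, 0], [0, 0, -0.01, 0, 0, 0, 0], [0, 0, -0.015, 0, 0, 0, 0], [0, 0, -0.02, 0, 0, 0, 0], [0, 0, -0.024, 0, 0, 0, 0], [0, 0, -0.028, 0, 0, 0, 0], [0, 0, -0.032, 0, 0, 0, 0], [0, 0, -0.036, 0, 0, 0, 0], [0, 0, -0.04, 0, 0, 0, 0]]])

```text
clock: 20.05
tool_pos: [0.494, 0.2985, 0.1817]
orientation: [180.0, 0.0, 171.5]
force: [-0.1, 1.8, 1.7]
opening: 0.0006
gripper_force: 1.0
```

Contact (about 2 N). Following the lid's arc now.

Call:
jog_arm(plan=[[[0, 0, -0.005, 0.001, 0, 0, 0], [0, 0, -0.01, 0.002, 0, 0, 0], [0, 0, -0.016, 0.002, 0, 0, 0], [0, 0, -0.022, 0.002, 0, 0, 0], [0, 0, -0.028, 0.002, 0, 0, 0], [0, 0, -0.034, 0.003, 0, 0, 0], [0, 0, -0.04, 0.004, 0, 0, 0], [0, 0, -0.045, 0.005, 0, 0, 0], [0, 0, -0.051, 0.007, 0, 0, 0], [0, 0, -0.056, 0.009, 0, 0, 0], [0, 0, -0.062, 0.011, 0, 0, 0], [0, 0, -0.067, 0.014, 0, 0, 0], [0, 0, -0.072, 0.017, 0, 0, 0], [0, 0, -0.077, 0.02, 0, 0, 0]]])

```text
clock: 21.8
tool_pos: [0.4824, 0.2221, 0.1613]
orientation: [-180.0, -0.0, 171.5]
force: [0.1, 1.2, 0.1]
opening: 0.0003
gripper_force: 0.6
```

Call:
jog_arm(plan=[[[0, 0, -0.003, 0.002, 0, 0, 0], [0, 0, -0.007, 0.005, 0, 0, 0], [0, 0, -0.01, 0.008, 0, 0, 0], [0, 0, -0.013, 0.011, 0, 0, 0], [0, 0, -0.016, 0.014, 0, 0, 0], [0, 0, -0.019, 0.017, 0, 0, 0], [0, 0, -0.022, 0.021, 0, 0, 0], [0, 0, -0.024, 0.024, 0, 0, 0], [0, 0, -0.027, 0.028, 0, 0, 0], [0, 0, -0.029, 0.032, 0, 0, 0], [0, 0, -0.031, 0.036, 0, 0, 0], [0, 0, -0.033, 0.04, 0, 0, 0], [0, 0, -0.035, 0.044, 0, 0, 0], [0, 0, -0.036, 0.048, 0, 0, 0], [0, 0, -0.038, 0.052, 0, 0, 0], [0, 0, -0.039, 0.056, 0, 0, 0]]])

```text
clock: 23.8
tool_pos: [0.4767, 0.1838, 0.1053]
orientation: [180.0, 0.0, 171.5]
force: [0.3, -0.3, 0.5]
opening: 0.0002
gripper_force: 0.5
```

Call:
jog_arm(plan=[[[0, 0, -0.001, 0.003, 0, 0, 0], [0, 0, -0.001, 0.006, 0, 0, 0], [0, 0, -0.002, 0.009, 0, 0, 0], [0, 0, -0.002, 0.012, 0, 0, 0], [0, 0, -0.003, 0.014, 0, 0, 0], [0, 0, -0.003, 0.016, 0, 0, 0], [0, 0, -0.003, 0.017, 0, 0, 0]]])

```text
clock: 24.68
tool_pos: [0.4762, 0.1808, 0.0884]
orientation: [-180.0, -0.0, 171.5]
force: [-0.4, 0.2, 0.4]
opening: 0.0005
gripper_force: 0.5
```

Call:
jog_arm(plan=[[[0, 0, 0, 0.001, 0, 0, 0], [0, 0, 0, 0.002, 0, 0, 0], [0, 0, 0, 0.002, 0, 0, 0]]])

```text
clock: 25.05
tool_pos: [0.4763, 0.1807, 0.088]
orientation: [-180.0, 0.0, 171.5]
force: [-6.5, -1.6, 17.7]
opening: 0.0005
gripper_force: 8.6
```

A firm stop at z = 0.088 (18 N) matches the closed lid's top face. Retreating upward.

Call:
jog_arm(plan=[[[0, 0, 0, -0.002, 0, 0, 0], [0, 0, 0, -0.01, 0, 0, 0], [0, 0, 0, -0.03, 0, 0, 0], [0, 0, 0, -0.06, 0, 0, 0], [0, 0, 0, -0.1, 0, 0, 0], [0, 0, 0, -0.15, 0, 0, 0], [0, 0, 0, -0.2, 0, 0, 0], [0, 0, 0, -0.25, 0, 0, 0], [0, 0, 0, -0.27, 0, 0, 0], [0, 0, 0, -0.27, 0, 0, 0], [0, 0, 0, -0.27, 0, 0, 0]]])

```text
clock: 26.42
tool_pos: [0.4758, 0.1807, 0.3556]
orientation: [-180.0, -0.1, 171.5]
force: [-0.6, 0.4, -0.2]
opening: 0.0007
gripper_force: 0.0
```

Run:
```python
from h import *
s=snap("side");print([b for b in blobs(s,(95,100,50),(130,255,255)) if 230<b[1][0]<290])
# lid closed check: grey value at expected lid-top points, and where lid used to stand
for d in(-.02,-.06,-.1,-.125,-.15):
    for x in(-.08,.08):
        X=[.578+x*.99+d*.14,.247-x*.14+d*.99,.088];u=proj(s,X);print(d,x,s["image"][int(u[1]),int(u[0])].tolist(),end=' ')
X=[.578+.003,.247+.022,.2];u=proj(s,X);print("\nold",s["image"][int(u[1]),int(u[0])-40:int(u[0])+40:20].tolist())
print(ctrl.get_obs()["tool_pos"],ctrl.get_obs()["clock"])
```

```text
[([253, 127, 10, 22, 194], [257.3, 137.5])]
-0.02 -0.08 [240, 241, 249] -0.02 0.08 [241, 244, 250] -0.06 -0.08 [120, 129, 138] -0.06 0.08 [102, 106, 116] -0.1 -0.08 [235, 237, 247] -0.1 0.08 [99, 104, 113] -0.125 -0.08 [245, 247, 255] -0.125 0.08 [243, 245, 251] -0.15 -0.08 [34, 33, 34] -0.15 0.08 [25, 21, 23] 
old [[40, 37, 45], [104, 110, 119], [100, 108, 116], [102, 111, 118]]
[0.47574594 0.18067668 0.35540061] 26.475
```

The side view shows the lid's light face and dark panel lying flat over the bath, and the basket's grip hasn't moved, at (257,138). Handing in.

```bash
python3 -c "
from plant import ctrl
print(ctrl.close_job())"
```

```text
the job is handed in; nothing more can be done
None
```

The basket hangs level on the drying stand's hook with the beaker upright when last viewed; the bath lid was then pushed shut to its stop, and the job was handed in at about 26.5 s.

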